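# Push a loaded pull-out shelf home past its spring catch

### The arm

A 6-joint arm with a two-finger parallel gripper is mounted at the origin on the work surface. World frame = base frame: x ahead of the robot, y to its left, z up, the work surface at z = 0. Lengths are in m, angles in rad, forces in N, time in s.
With the tool pointing down it reaches from about 0.35 to 0.775 m from the base axis. Payload 5.5 kg.
Tool frame: the origin (TCP) lies at the very end of the fingers, on their centre line; the grasp point (between the pads) lies 19 mm behind it; z points along the fingers, y is the line along which they close (so a half turn about z gives the same grasp; the last joint's range is limited). The gripper opens to 85 mm and grips with 20 to 120 N. Pads are 22 mm wide; open, the fingers measure 114 mm over their backs; the gripper's body (76 mm by 85 mm) begins 54 mm behind the grasp point. The pads swing forward as they close: fully open they stand 13 mm farther back than shut.
Start: joints at [-1.479, 0.313, 0.046, 1.304, 0, 1.431], TCP at [0.132, -0.56, 0.208] pointing down, gripper open.
Joint ranges: [-2.76, 2.76], [-0.86, 1.69], [-1.03, 1.26], [-2.2, 2.34], [-1.47, 1.5], [-3.14, 3.14]. Speed limits (rad/s): [2.57, 2.57, 3.14, 3.14, 3.14, 3.14].

### API

Orientations are given as a 3x3 rotation matrix whose columns are the frame's x, y, z axes.
In Python, from cell import env, camera, camera_info gives the robot as it stands.
- The arm moves only by the shell command python3 -m handwheel 'ROWS'. ROWS is JSON, a list of rows, each a list of 7 numbers: the shift along the world's x, y, z in cm, then the turn, a rotation vector about the world's x, y, z in degrees, then the opening, from 0 (shut) to 1 (fully open). In form: [[dx, dy, dz, wx, wy, wz, hand], ...]. A call has exactly 5 rows; each row shifts and turns the commanded pose from where the row before left it; what a row does not reach is not made up. A row lasts 1/10 s, in which the tool goes at most 50 mm and 8.59 degrees, less where a joint would pass 70% of its speed; a pose out of reach is approached as far as the arm can. A call with a gripper value outside its range is refused whole. The fingers move at their own pace and stop on an object; the grip force is fixed at half the most. Time passes only in rows, so rows that do not move let the fingers close, or fill a call up. It gives the time, the measured TCP pose, the force, the opening and the grip force at its end, in the units of the state.
- env.read_state(): the state, without advancing time (a new reading comes with each control period).
- camera(name): name is "scene" or "top" or "wrist"; returns the picture (480x640x3 uint8, blue, green, red); there is no depth.
- camera_info(name): a dict with "vfov" (degrees; the focal length in pixels is half the picture's height over the tangent of half this angle, whatever the lens; pixels are square), "cx", "cy" (the principal point, pixels), "R" (3x3) and "t" (3): a world point X has camera coordinates R X + t. Camera axes: x right, y down, z forward; pixel columns grow to the right and rows downward; lengths in m; the calibration is good to about 2 mm. The wrist camera is an equidistant fisheye: a pixel r from the principal point sees the ray r / f radians off the axis. A picture is of the moment at which its call begins: read the wrist's pose just before it. camera_info takes no time and is no camera call; for the wrist camera it gives the pose at the moment of the call.
- env.hand_in(): hands the job in; it is judged then, once.
The state is a dict: "clock": time; "joints": joint angles; "qd": joint speeds; "tau": joint torques, N m; "tool_pos": TCP position; "orientation": TCP orientation; "wrist_force": force on the tool from outside, world axes, zero at the start; "wrist_torque": the same for the moment, N m; "opening": finger opening in m; "grip_force": force on a finger pad.
Only numpy, scipy, OpenCV 4.12 (cv2) and the standard library are available. Lean on these libraries where they do the work, as an engineer would, in place of code of your own. Each camera call takes 0.05 s, during which the arm holds its last target. There are 200 camera calls.

### The job

The pull-out shelf on the low steel cabinet is drawn out and locked there by its spring catch. With a fingertip press the catch's round black button down and, keeping it down, push the shelf back by its thumb tab until the shelf has passed the catch; then push it fully home, so that the catch springs up again and locks it. Do it by pressing and pushing with light force only: grip and lift nothing, keep the goods in the shelf standing, leave everything else where it is, and finish clear of it all.

Things in the scene. Friction and masses are not known exactly. Their poses are not given: they have to be found in the camera images.
- cabinet: low grey steel cabinet fixed on the bench, 300 mm deep (x), 380 wide (y), 110 high; origin at the centre of its underside. Its +x is the way the shelf is pushed home, +y is left seen from the front, z up. The catch's steel housing, 40 x 44 mm, top 140 mm above the bench, stands on its right front; nothing else is near the button but the shelf's right rim.
- shelf (a joint): travel of the loaded steel pull-out shelf along the cabinet's +x: 0 = drawn out and locked, 0.090 = fully home at its end stop. A tray 280 mm deep, 210 wide, its side rims 144 mm and its front lip 158 mm above the bench. It takes 2 to 7 N to push.
- catch (a joint): how far the catch's button is pressed: 0 = up, locking (a pin on it stands in a slot of the shelf's right rim), 0.014 = bottomed; 4 N to start, 9 N at the bottom. From 9 mm the shelf is free. When the shelf has moved 5 mm, its rim keeps the catch down (about 8 mm) until, past 0.086 of shelf travel, a second slot lets it spring up and lock the shelf home.
- button (a point): centre of the flat top of the catch's round black button, 28 mm diameter, 165 mm above the bench when up; moves down as it is pressed. It stands on the cabinet, 100 mm in front (-x) and 158 mm to the right (-y) of the cabinet's origin, and does not travel with the shelf.
- tab (a point): on the front (-x) face of the shelf's upright steel thumb tab, 4 mm thick, reaching out sideways from the shelf's right rim to 20 mm outward of this point, 147 to 185 mm above the bench. At the start the face is 17 mm in +x of the button's centre, 3 mm past its edge, so a fingertip on the button meets it when moved in +x. It travels with the shelf; its way is clear.
- carton: closed kraft carton standing in the shelf, 100 x 80 x 65 mm; origin at the centre of its underside
- tin: steel tin standing in the shelf, 60 mm diameter, 72 mm high; origin at the centre of its underside
- tape: roll of brown tape lying flat in the shelf, 84 mm diameter, 48 mm high; origin at the centre of its underside
- padlock: brass padlock standing on the cabinet's top, right rear, 22 x 42 x 62 mm; origin at the centre of its underside
- knife: utility knife lying flat, grey, 145 x 24 x 18 mm, on the bench; origin at the centre of its underside
- stapler: black desk stapler, 140 x 36 x 36 mm, on the bench; origin at the centre of its underside
- small_box: closed kraft carton, 120 x 90 x 70 mm, on the bench; origin at the centre of its underside
Not all that is in view belongs to the job. What is shaped like the carton but turquoise is not meant.

How it is judged:
On the way, in this order (a step that is already met when the one before it is completed fails the run):
1. the catch is pressed down clear of the shelf's rim while the shelf is still drawn out (value of joint catch above 0.0078 m and value of joint shelf below 0.012 m).
2. the shelf has slid past the catch, which is held down (value of joint shelf above 0.03 m and value of joint catch above 0.006 m).
At the end, for the whole second after the job is handed in: The shelf is home (at least 85.5 mm in of 90), the catch has sprung up again (less than 2 mm down), the carton, tin and tape stand upright in the shelf (tilt under 0.2 rad, on its floor), and padlock, knife, stapler and small carton are within 25 mm of where they were (value of joint shelf above 0.0855 m and value of joint catch below 0.002 m and angle between each of carton, tin, tape's own z axis and vertical below 0.2 rad and z of carton in the frame of cabinet between 0.11 and 0.13 m and z of tin in the frame of cabinet between 0.11 and 0.13 m and z of tape in the frame of cabinet between 0.11 and 0.13 m and distance of each of padlock, knife, stapler, small_box from where it was at the start of the episode below 0.025 m); the robot touches nothing.
It fails at once if a good in the shelf is lifted or knocked over (z of any of carton, tin, tape in the frame of cabinet above 0.139 m or angle between any of carton, tin, tape's own z axis and vertical above 0.5 rad).
It fails at once if the padlock, knife, stapler or small carton is moved or lifted (more than 25 mm) (distance of any of padlock, knife, stapler, small_box from where it was at the start of the episode above 0.025 m).
It fails at once if the catch or the shelf is gripped or forced (more than 60 N from the fingers) (contact force between the fingers and catch above 60 N or contact force between the fingers and shelf above 60 N).
It also fails if it takes over 38 s, if anything falls off the work surface, if the arm or the gripper's body presses on something with over 40 N, if the wrist force passes 120 N, or if a joint passes its speed limit or range.

## Working session

There is one attempt and no reset: what is moved stays moved. The work goes in short steps, Python scripts to look and compute and a shell command to move; the robot and the scene stay as the last step left them, time stands still between calls to the robot, and variables do not carry over. Pictures are saved under pics/ and viewed, at most 10 in all, crops included, and the job is handed in when it is done.

```bash
mkdir -p pics; python3 - <<'E'
from cell import env,camera,camera_info
import cv2,json
for n in("scene","top"):
    i=camera_info(n);print(n,i);cv2.imwrite(f"pics/{n}0.png",camera(n))
s=env.read_state();print(s["clock"],s["tool_pos"],s["orientation"],s["opening"])
E
```

```text
scene {'vfov': 46.82911953438224, 'cx': 302.2278502607129, 'cy': 237.14365208470605, 'R': array([[-0.15178403,  0.98840994,  0.00272069],
       [ 0.76331391,  0.11896526, -0.63497964],
       [-0.62794386, -0.09430303, -0.77252408]]), 't': array([ 0.08852868, -0.3717536 ,  1.84587572])}
top {'vfov': 53.555591863194856, 'cx': 319.9911169846628, 'cy': 242.90844724404667, 'R': array([[ 0.0247999 , -0.99967888,  0.00520557],
       [-0.99165432, -0.02525916, -0.1264266 ],
       [ 0.12651749, -0.00202676, -0.99196231]]), 't': array([-0.0127148 ,  0.58805381,  1.65110966])}
0.1 [ 0.13206425 -0.55911709  0.20738382] [[ 9.73245081e-01  2.29769429e-01 -1.47397768e-04]
 [ 2.29769353e-01 -9.73243693e-01  1.66093151e-03]
 [ 2.38177336e-04 -1.65036091e-03 -9.99998610e-01]] 0.08526514967811208
```

View pics/scene0.png

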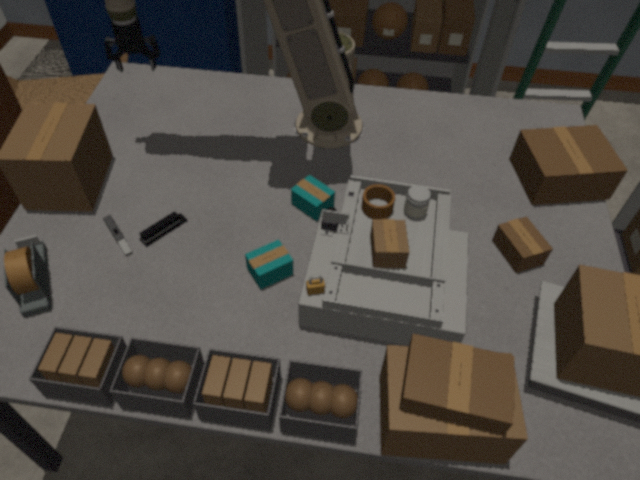

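View pics/top0.png

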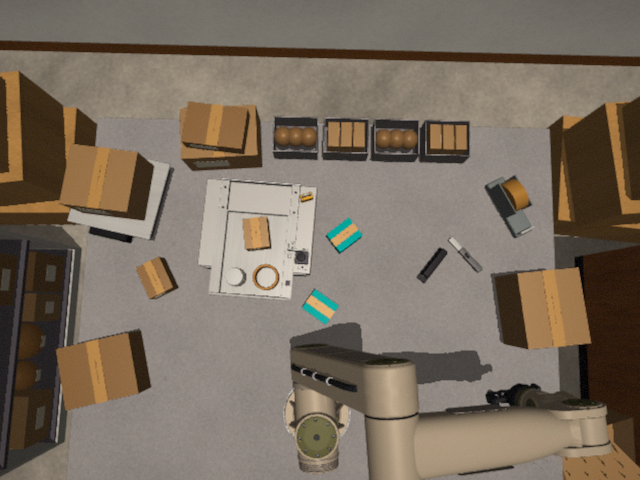

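Top view: the shelf is at (210-295, 180-298), and the button looks to be the dark round spot at (301,257). The other dark spots are a slot or hole at (288,283) and the padlock, which is brass, at (307,197). I chose the one at (301,257), on the right front housing, and will check it in a close crop.

```bash
cat > h.py <<'E'
import numpy as np
from cell import env,camera,camera_info
def ray(n,u,v,z):
    i=camera_info(n);f=240/np.tan(np.radians(i["vfov"]/2))
    d=i["R"].T@np.array([(u-i["cx"])/f,(v-i["cy"])/f,1]);c=-i["R"].T@i["t"]
    return c+d*(z-c[2])/d[2]
def pix(n,X):
    i=camera_info(n);f=240/np.tan(np.radians(i["vfov"]/2));p=i["R"]@X+i["t"]
    return np.array([i["cx"]+f*p[0]/p[2],i["cy"]+f*p[1]/p[2]])
E
python3 - <<'E'
import cv2,numpy as np
from h import *
a=cv2.imread("pics/top0.png")[215:305,255:330]; b=cv2.imread("pics/scene0.png")[195:285,295:370]
r=lambda x:cv2.resize(x,None,fx=5.3,fy=5.3,interpolation=cv2.INTER_CUBIC)
cv2.imwrite("pics/crop1.png",np.hstack([r(a),r(b)]))
print(ray("top",301,257,.165),ray("scene",326,226,.165))
# cabinet rear corners / right edge at z=.11
for p in [(208,180),(317,187),(310,275),(200,266)]: print(p,ray("top",*p,.11))
E
```

```text
[0.52393603 0.06319734 0.165     ] [0.57978298 0.05754994 0.165     ]
(208, 180) [0.78782271 0.39392167 0.11      ]
(317, 187) [0.77292669 0.01734499 0.11      ]
(310, 275) [0.46917184 0.03314432 0.11      ]
(200, 266) [0.49017434 0.40463885 0.11      ]
```

View pics/crop1.png

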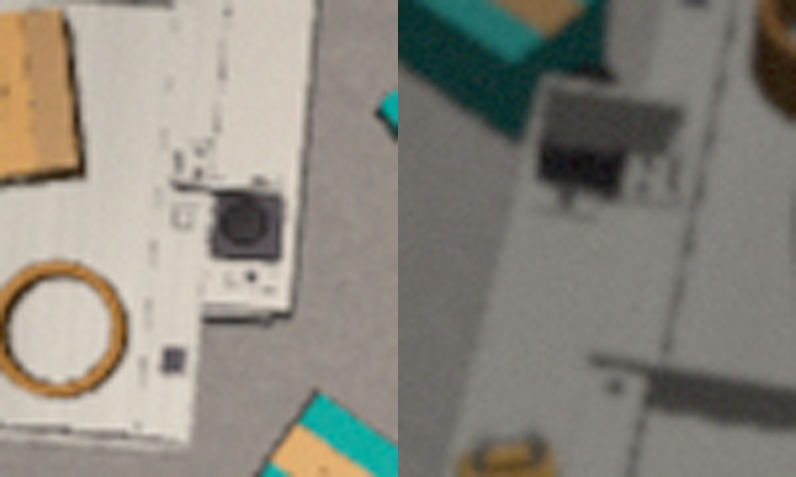

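The crop shows the button as a round black disc at top pixel (300.5,256), in its housing, with the thin tab just behind it. That gives about (0.525, 0.064), with the cabinet yawed about -2.7°. The same point predicted from the cabinet corners is (0.523, 0.059), so they agree. I'll approach with the gripper shut and turn +164° to keep joint 6 in range.

```bash
python3 -m handwheel '[[2,3,0.6,0,0,8.2,0],[2,3,0.6,0,0,8.2,0],[2,3,0.6,0,0,8.2,0],[2,3,0.6,0,0,8.2,0],[2,3,0.6,0,0,8.2,0]]'
python3 -m handwheel '[[2,3,0.2,0,0,8.2,0],[2,3,0.2,0,0,8.2,0],[2,3,0.2,0,0,8.2,0],[2,3,0.2,0,0,8.2,0],[2,3,0.2,0,0,8.2,0]]'
```

```text
clock: 0.6
tool_pos: [0.2325, -0.4081, 0.238]
orientation: [[0.579, 0.815, -0.0], [0.815, -0.579, 0.001], [0.001, -0.001, -1.0]]
wrist_force: [0.9, 0.3, -0.2]
opening: 0.0125
grip_force: 0.0
clock: 1.1
tool_pos: [0.3325, -0.2582, 0.2481]
orientation: [[-0.098, 0.995, -0.0], [0.995, 0.098, 0.0], [0.0, -0.0, -1.0]]
wrist_force: [0.7, -0.5, 0.1]
opening: -0.0001
grip_force: 0.0
```

```bash
python3 -m handwheel '[[2,3.2,0,0,0,8.2,0],[2,3.2,0,0,0,8.2,0],[2,3.2,0,0,0,8.2,0],[2,3.2,0,0,0,8.2,0],[2,3.2,0,0,0,8.2,0]]'
python3 -m handwheel '[[1.8,3.2,0,0,0,8.2,0],[1.8,3.2,0,0,0,8.2,0],[1.8,3.2,0,0,0,8.2,0],[1.8,3.2,0,0,0,8.2,0],[1.8,3.2,0,0,0,7.2,0]]'
python3 - <<'E'
from h import *
import cv2
i=camera_info("wrist");s=env.read_state();w=camera("wrist");cv2.imwrite("pics/w1.png",w)
print(i,s["tool_pos"],s["joints"])
def fp(X):
    f=240/np.tan(np.radians(i["vfov"]/2));p=i["R"]@X+i["t"];t=np.arccos(p[2]/np.linalg.norm(p));q=p[:2]/np.hypot(*p[:2])
    return np.array([i["cx"],i["cy"]])+f*t*q
c,s_=np.cos(-.047),np.sin(-.047);R=np.array([[c,-s_],[s_,c]])
B=np.array([.525,.064])
print("button",fp(np.array([*B,.165])))
print("tab out top",fp(np.array([*(B+R@[.017,-.02]),.185])))
E
```

```text
clock: 1.6
tool_pos: [0.4324, -0.0981, 0.248]
orientation: [[-0.727, 0.687, -0.0], [0.687, 0.727, 0.0], [0.0, -0.0, -1.0]]
wrist_force: [0.2, -0.2, -0.6]
opening: -0.0001
grip_force: 0.0
clock: 2.1
tool_pos: [0.5224, 0.0618, 0.2478]
orientation: [[-0.998, 0.059, -0.001], [0.059, 0.998, 0.0], [0.001, -0.0, -1.0]]
wrist_force: [0.4, -0.1, 0.4]
opening: 0.0002
grip_force: 0.0
{'vfov': 65.70646984690485, 'cx': 321.82367972715286, 'cy': 244.780947968189, 'R': array([[ 5.85671451e-02,  9.98283438e-01, -2.60169937e-04],
       [ 9.52361781e-01, -5.57948810e-02,  2.99823231e-01],
       [ 2.99294049e-01, -1.78075666e-02, -9.53994739e-01]]), 't': array([-0.09186693, -0.54407097,  0.26209262])} [0.52237087 0.06184793 0.24783748] [-3.48184033e-02  2.09710348e-01  5.24891648e-03  1.36697679e+00
 -1.58051125e-05  2.43249573e-02]
button [325.71290106 247.37409708]
tab out top [296.22464686 281.1321207 ]
```

View pics/w1.png

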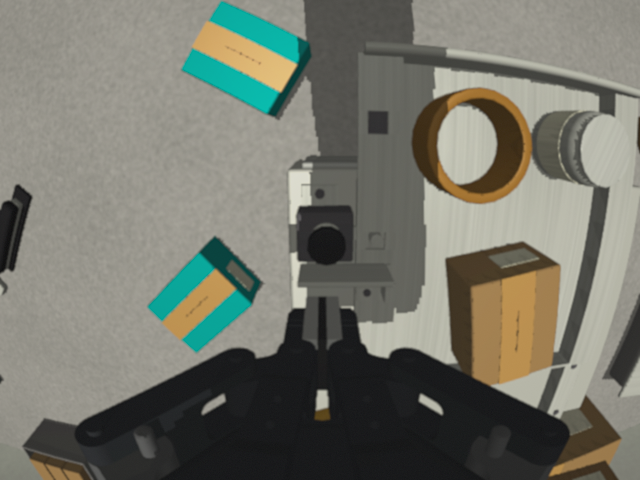

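The wrist view shows the button at (326,245), against a prediction of (325.7,247.4). The tab lies right behind it at rows 265-286, and the closed fingertips are above. The estimate holds to about 1.5 mm, so I'm going down.

```bash
python3 -m handwheel '[[0,0.2,-2,0,0,0,0],[0,0,-2,0,0,0,0],[0,0,-2,0,0,0,0],[0,0,-1.5,0,0,0,0],[0,0,-0.5,0,0,0,0]]'
python3 -m handwheel '[[0,0,-0.3,0,0,0,0],[0,0,-0.3,0,0,0,0],[0,0,-0.3,0,0,0,0],[0,0,-0.2,0,0,0,0],[0,0,0,0,0,0,0]]'
```

```text
clock: 2.65
tool_pos: [0.5205, 0.0623, 0.1661]
orientation: [[-0.998, 0.065, -0.004], [0.065, 0.998, 0.0], [0.004, -0.0, -1.0]]
wrist_force: [-0.3, -0.2, -0.2]
opening: -0.0002
grip_force: 0.0
clock: 3.15
tool_pos: [0.5221, 0.0623, 0.1573]
orientation: [[-0.998, 0.065, 0.0], [0.065, 0.998, 0.0], [-0.0, 0.0, -1.0]]
wrist_force: [-0.2, -0.3, 0.1]
opening: 0.0
grip_force: 0.0
```

At 0.157 there should be about 7 N, but I read none. I'll look before going further.

```bash
python3 - <<'E'
from h import *
import cv2
print(env.read_state()["wrist_force"])
w=camera("wrist")[150:390,200:470];s=camera("scene")[180:270,290:390]
a=cv2.resize(w,(450,400),interpolation=cv2.INTER_CUBIC);b=cv2.resize(s,(350,400),interpolation=cv2.INTER_CUBIC)
cv2.imwrite("pics/c2.png",np.hstack([a,b]))
E
```

```text
[-0.20488184 -0.2533513   0.08850813]
```

View pics/c2.png

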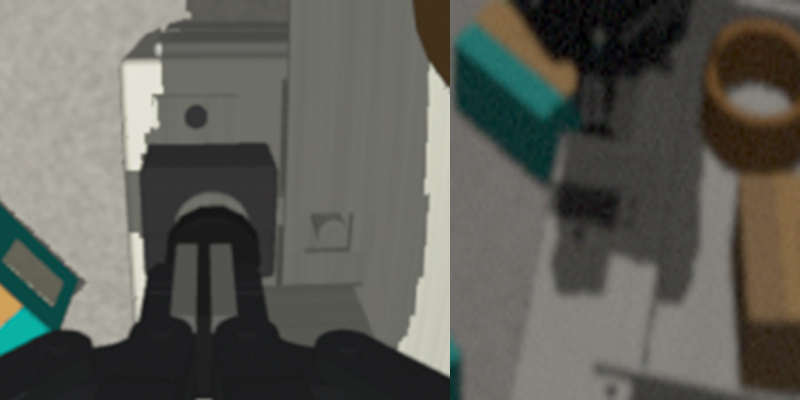

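The wrist crop shows a light crescent around a black disc at crop (212,215-240), with the fingertips over it. I can't tell whether they touch, so I'll project the geometry.

```bash
python3 - <<'E'
from h import *
import cv2
i=camera_info("wrist");st=env.read_state();w=camera("wrist")
f=240/np.tan(np.radians(i["vfov"]/2))
def fp(X):
    p=i["R"]@np.array(X)+i["t"];t=np.arccos(p[2]/np.linalg.norm(p));q=p[:2]/np.hypot(*p[:2])
    return np.array([i["cx"],i["cy"]])+f*t*q
im=cv2.resize(w[170:350,250:450],None,fx=4,fy=3.3333,interpolation=cv2.INTER_CUBIC)
S=np.array([4,3.3333]);O=np.array([250,170])
def poly(P,c): cv2.polylines(im,[np.int32([(fp(p)-O)*S for p in P])],True,c,1)
a=np.linspace(0,6.28,40)
for z,c in((.165,(0,255,0)),(.157,(0,0,255))): poly([[.5235+.014*np.cos(t),.064+.014*np.sin(t),z] for t in a],c)
T=st["tool_pos"];M=st["orientation"]
poly([T+M@[x*.011,y*.008,0] for x,y in((1,1),(1,-1),(-1,-1),(-1,1))],(255,255,0))
print(T,(fp(T)-O)*S)
cv2.imwrite("pics/c3.png",im)
E
```

```text
[0.52219117 0.06233412 0.15746069] [290.82506679 414.19838392]
```

View pics/c3.png

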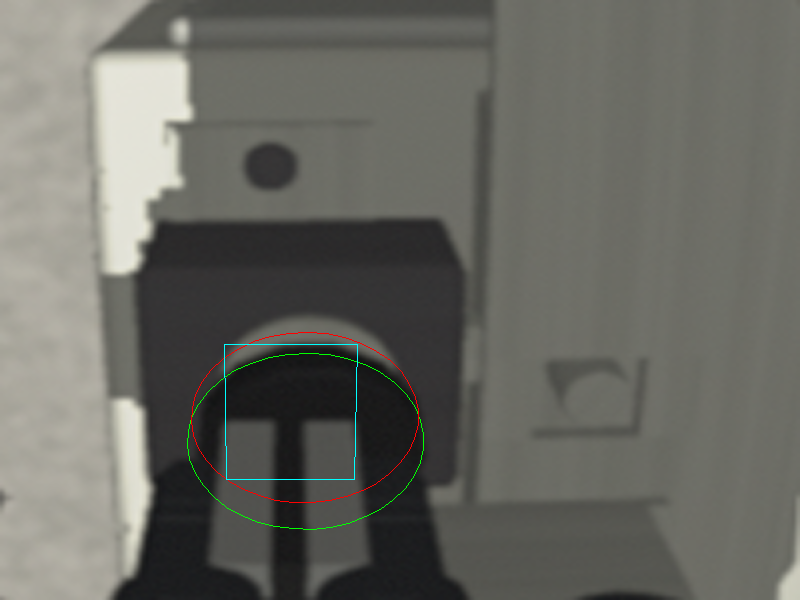

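The black disc still fits the raised button (green circle) and the force is zero, so the button may not be pressed yet. I'll go on down in small steps and watch the force.

```bash
python3 -m handwheel '[[0,0.1,-0.1,0,0,0,0],[0,0,-0.1,0,0,0,0],[0,0,-0.1,0,0,0,0],[0,0,0,0,0,0,0],[0,0,0,0,0,0,0]]'
```

```text
clock: 3.8
tool_pos: [0.5221, 0.0633, 0.1542]
orientation: [[-0.998, 0.065, -0.0], [0.065, 0.998, 0.0], [0.0, 0.0, -1.0]]
wrist_force: [-0.6, 0.2, 0.2]
opening: 0.0003
grip_force: 0.0
```

```bash
python3 - <<'E'
from h import *
print(pix("scene",np.array([.5235,.064,.165])),pix("scene",np.array([.5235,.064,.140])),ray("scene",332.3,209.2,.165))
E
python3 -m handwheel '[[0,0,-0.1,0,0,0,0],[0,0,-0.1,0,0,0,0],[0,0,-0.1,0,0,0,0],[0,0,0,0,0,0,0],[0,0,0,0,0,0,0]]'
```

```text
[331.37872525 209.3787866 ] [330.95056538 216.03201289] [0.52254621 0.066202   0.165     ]
clock: 4.3
tool_pos: [0.5221, 0.0633, 0.1512]
orientation: [[-0.998, 0.065, -0.0], [0.065, 0.998, 0.0], [0.0, 0.0, -1.0]]
wrist_force: [-0.6, 0.4, 0.9]
opening: -0.0001
grip_force: 0.0
```

```bash
python3 - <<'E'
from h import *
import cv2
i=camera_info("wrist");st=env.read_state();w=camera("wrist")
f=240/np.tan(np.radians(i["vfov"]/2))
def fp(X):
    p=i["R"]@np.array(X)+i["t"];t=np.arccos(p[2]/np.linalg.norm(p));q=p[:2]/np.hypot(*p[:2])
    return np.array([i["cx"],i["cy"]])+f*t*q
im=cv2.resize(w[170:350,230:430],None,fx=4,fy=3.3333,interpolation=cv2.INTER_CUBIC)
im=np.uint8(255*(im/255.)**.5)
S=np.array([4,3.3333]);O=np.array([230,170])
def poly(P,c): cv2.polylines(im,[np.int32([(fp(p)-O)*S for p in P])],True,c,1)
a=np.linspace(0,6.28,40)
for z,c in((.165,(0,255,0)),(.151,(0,0,255))): poly([[.5228+.014*np.cos(t),.065+.014*np.sin(t),z] for t in a],c)
T=st["tool_pos"];M=st["orientation"]
poly([T+M@[x*.011,y*.008,0] for x,y in((1,1),(1,-1),(-1,-1),(-1,1))],(255,255,0))
poly([T+M@[x*.011,y*.008,-.014] for x,y in((1,1),(1,-1),(-1,-1),(-1,1))],(255,0,255))
cv2.imwrite("pics/c4.png",im)
print(st["wrist_force"],st["tau"])
E
```

```text
[-0.58700889  0.37809834  0.90648832] [-1.49761669e-03 -4.29497445e+01  2.87617832e+01 -1.28492775e-03
 -6.43534736e-05  1.22510876e-06]
```

View pics/c4.png

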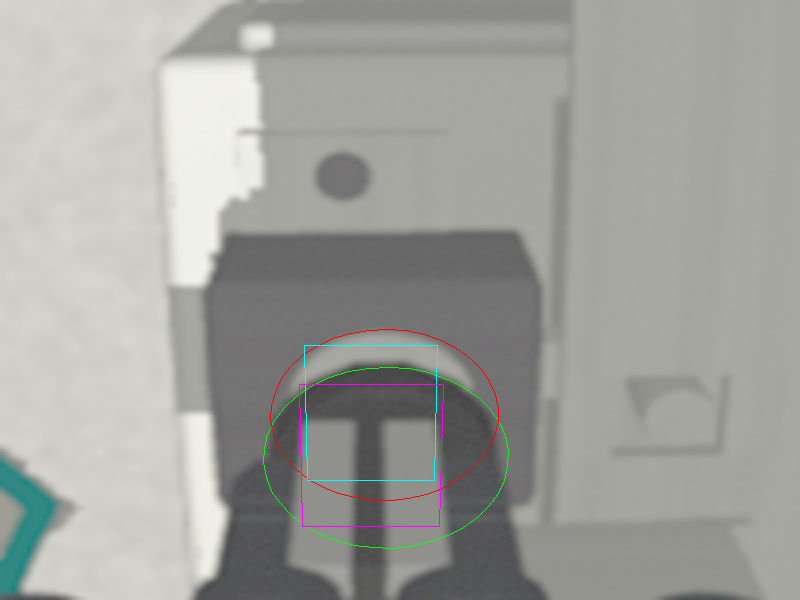

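The disc still matches the raised button at 0.165 (green), and the visible tip edge is at row 420, so the real fingertips sit above the nominal TCP. I'll continue down until there is force.

```bash
python3 -m handwheel '[[0,0.1,-0.2,0,0,0,0],[0,0,-0.1,0,0,0,0],[0,0,-0.1,0,0,0,0],[0,0,-0.1,0,0,0,0],[0,0,0,0,0,0,0]]'
```

```text
clock: 4.85
tool_pos: [0.522, 0.0643, 0.146]
orientation: [[-0.998, 0.065, -0.0], [0.065, 0.998, 0.0], [0.0, 0.0, -1.0]]
wrist_force: [-0.2, -0.4, 0.0]
opening: -0.0003
grip_force: 0.0
```

```bash
python3 -m handwheel '[[0,0,-0.1,0,0,0,0],[0,0,-0.1,0,0,0,0],[0,0,-0.1,0,0,0,0],[0,0,-0.1,0,0,0,0],[0,0,-0.1,0,0,0,0]]'
```

```text
clock: 5.35
tool_pos: [0.5221, 0.0643, 0.1414]
orientation: [[-0.998, 0.065, 0.0], [0.065, 0.998, 0.0], [-0.0, 0.0, -1.0]]
wrist_force: [-1.0, -1.1, 2.3]
opening: 0.0002
grip_force: 1.8
```

Contact shows at a TCP height of about 0.141, so the real tip is about 24 mm above the nominal one. Now I press about 12 mm.

```bash
python3 -m handwheel '[[0,0,-0.2,0,0,0,0],[0,0,-0.2,0,0,0,0],[0,0,-0.1,0,0,0,0],[0,0,-0.1,0,0,0,0],[0,0,0,0,0,0,0]]'
```

```text
clock: 5.85
tool_pos: [0.5221, 0.0643, 0.1354]
orientation: [[-0.998, 0.065, 0.0], [0.065, 0.998, 0.0], [-0.0, 0.0, -1.0]]
wrist_force: [-3.0, 0.2, 5.5]
opening: 0.0002
grip_force: 2.9
```

```bash
python3 -m handwheel '[[0,0,-0.2,0,0,0,0],[0,0,-0.2,0,0,0,0],[0,0,-0.1,0,0,0,0],[0,0,-0.1,0,0,0,0],[0,0,0,0,0,0,0]]'
```

```text
clock: 6.35
tool_pos: [0.5222, 0.0643, 0.1297]
orientation: [[-0.998, 0.065, 0.001], [0.065, 0.998, 0.0], [-0.001, 0.0, -1.0]]
wrist_force: [-4.1, 0.7, 8.0]
opening: 0.0001
grip_force: 3.9
```

About 11 mm is pressed (8 N). Holding it there, I push along the cabinet's +x.

```bash
python3 -m handwheel '[[0,0,-0.1,0,0,0,0],[0.2,0,0,0,0,0,0],[0.2,0,0,0,0,0,0],[0.2,0,0,0,0,0,0],[0.2,-0.1,0,0,0,0,0]]'
python3 -m handwheel '[[0.2,0,0,0,0,0,0],[0.2,0,0,0,0,0,0],[0.2,0,0,0,0,0,0],[0.2,0,0,0,0,0,0],[0.2,0,0,0,0,0,0]]'
```

```text
clock: 6.85
tool_pos: [0.5287, 0.0638, 0.1284]
orientation: [[-0.998, 0.064, -0.002], [0.064, 0.998, 0.001], [0.002, 0.001, -1.0]]
wrist_force: [-5.0, 1.6, 7.7]
opening: -0.0003
grip_force: 4.1
clock: 7.35
tool_pos: [0.5378, 0.0633, 0.1283]
orientation: [[-0.998, 0.065, -0.004], [0.065, 0.998, -0.0], [0.004, -0.0, -1.0]]
wrist_force: [-7.7, -0.9, 9.2]
opening: -0.0001
grip_force: 5.1
```

```bash
python3 -m handwheel '[[0.3,0,0,0,0,0,0],[0.3,0,0,0,0,0,0],[0.3,-0.1,0,0,0,0,0],[0.3,0,0,0,0,0,0],[0.3,0,0,0,0,0,0]]'
python3 -m handwheel '[[0.3,0,0,0,0,0,0],[0.3,0,0,0,0,0,0],[0.3,-0.1,0,0,0,0,0],[0.3,0,0,0,0,0,0],[0.3,0,0,0,0,0,0]]'
```

```text
clock: 7.85
tool_pos: [0.5541, 0.0624, 0.1278]
orientation: [[-0.998, 0.065, -0.002], [0.065, 0.998, 0.0], [0.002, 0.0, -1.0]]
wrist_force: [-4.8, 0.5, 2.4]
opening: -0.0001
grip_force: 2.4
clock: 8.35
tool_pos: [0.5697, 0.0616, 0.1277]
orientation: [[-0.998, 0.065, -0.001], [0.065, 0.998, 0.001], [0.001, 0.0, -1.0]]
wrist_force: [-4.0, 1.2, 0.9]
opening: 0.0004
grip_force: 2.4
```

The tip is off the button and the shelf is sliding at about 4 N. I'll keep pushing.

```bash
python3 -m handwheel '[[0.4,0,0,0,0,0,0],[0.4,-0.1,0,0,0,0,0],[0.4,0,0,0,0,0,0],[0.4,0,0,0,0,0,0],[0.4,0,0,0,0,0,0]]'
python3 -m handwheel '[[0.4,-0.1,0,0,0,0,0],[0.4,0,0,0,0,0,0],[0.4,0,0,0,0,0,0],[0.3,0,0,0,0,0,0],[0.3,0,0,0,0,0,0]]'
```

```text
clock: 8.85
tool_pos: [0.5899, 0.0603, 0.1277]
orientation: [[-0.998, 0.065, -0.001], [0.065, 0.998, -0.0], [0.001, -0.0, -1.0]]
wrist_force: [-3.9, 1.1, 0.4]
opening: -0.0
grip_force: 2.4
clock: 9.35
tool_pos: [0.608, 0.0592, 0.1278]
orientation: [[-0.998, 0.065, -0.001], [0.065, 0.998, -0.0], [0.001, -0.0, -1.0]]
wrist_force: [-5.5, 0.4, -2.6]
opening: 0.0001
grip_force: 2.5
```

```bash
python3 -m handwheel '[[0.2,-0.1,0,0,0,0,0],[0.2,0,0,0,0,0,0],[0.2,0,0,0,0,0,0],[0.2,0,0,0,0,0,0],[0.2,0,0,0,0,0,0]]'
```

```text
clock: 9.85
tool_pos: [0.6184, 0.0582, 0.1281]
orientation: [[-0.998, 0.065, 0.0], [0.065, 0.998, -0.0], [-0.0, -0.0, -1.0]]
wrist_force: [-2.1, 0.1, -0.8]
opening: -0.0004
grip_force: 1.1
```

```bash
python3 -m handwheel '[[0.1,0,0,0,0,0,0],[0.1,0,0,0,0,0,0],[0.1,0,0,0,0,0,0],[0.1,0,0,0,0,0,0],[0,0,0,0,0,0,0]]'
```

```text
clock: 10.35
tool_pos: [0.6217, 0.058, 0.1286]
orientation: [[-0.998, 0.065, -0.0], [0.065, 0.998, -0.001], [0.0, -0.001, -1.0]]
wrist_force: [-4.8, -1.6, 2.2]
opening: 0.0002
grip_force: 2.3
```

```bash
python3 -m handwheel '[[0.1,0,0,0,0,0,0],[0.1,0,0,0,0,0,0],[0.1,0,0,0,0,0,0],[0.1,0,0,0,0,0,0],[0,0,0,0,0,0,0]]'
```

```text
clock: 10.85
tool_pos: [0.6215, 0.0579, 0.1286]
orientation: [[-0.998, 0.065, -0.008], [0.065, 0.998, -0.001], [0.008, -0.001, -1.0]]
wrist_force: [-17.1, -2.6, 9.6]
opening: 0.0
grip_force: 8.3
```

The end stop is reached: the force is 17 N and there is no more motion. I'll back off, rise and check.

```bash
python3 -m handwheel '[[-0.8,0,0,0,0,0,0],[-1,0,0,0,0,0,0],[-0.5,0,1,0,0,0,0],[0,0,2,0,0,0,0],[0,0,3,0,0,0,0]]'
python3 -m handwheel '[[-1,0,4,0,0,0,0],[-2,-2,2,0,0,0,0],[-3,-3,0,0,0,0,0],[-3,-4,0,0,0,0,0],[-3,-4,0,0,0,0,0]]'
python3 -m handwheel '[[-2,-4,0,0,0,0,0],[-1,-4,0,0,0,0,0],[0,-4,0,0,0,0,0],[0,0,0,0,0,0,0],[0,0,0,0,0,0,0]]'
python3 - <<'E'
from h import *
import cv2
a=camera("top")[165:315,190:340];b=camera("scene")[160:350,290:480]
r=lambda x:cv2.resize(x,(400,400),interpolation=cv2.INTER_CUBIC)
cv2.imwrite("pics/end.png",np.hstack([r(a),r(b)]))
c=np.array([np.cos(-.047),np.sin(-.047)])
B=np.array([.523,.065]);n=np.array([-c[1],c[0]])
for t in(0,.09):
  for o in(-.02,0): print(t,o,(pix("top",np.array([*(B+c*(.019+t)+n*o),.185]))-[190,165])*400/150)
E
```

```text
clock: 11.35
tool_pos: [0.6022, 0.0585, 0.1882]
orientation: [[-0.998, 0.065, -0.002], [0.065, 0.998, 0.0], [0.002, 0.0, -1.0]]
wrist_force: [-0.6, -0.3, -0.2]
opening: 0.0004
grip_force: 0.0
clock: 11.85
tool_pos: [0.4827, -0.0725, 0.2495]
orientation: [[-0.998, 0.063, 0.003], [0.063, 0.998, -0.001], [-0.003, -0.001, -1.0]]
wrist_force: [1.0, -0.9, 0.5]
opening: -0.0002
grip_force: 0.0
clock: 12.35
tool_pos: [0.4532, -0.1926, 0.2489]
orientation: [[-0.998, 0.067, 0.001], [0.067, 0.998, -0.0], [-0.001, -0.0, -1.0]]
wrist_force: [-0.9, 0.6, 0.8]
opening: 0.0003
grip_force: 0.0
0 -0.02 [311.59356503 230.0707689 ]
0 0 [295.12542406 228.88365709]
0.09 -0.02 [317.14325611 156.92624475]
0.09 0 [300.79597104 155.75157065]
```

View pics/end.png

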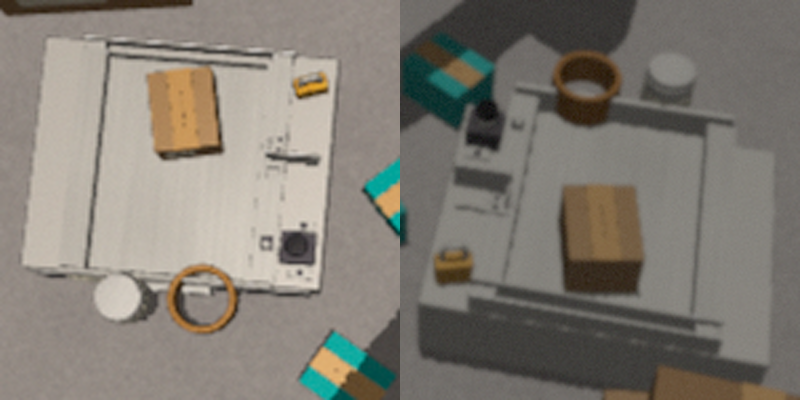

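The shelf is home and the button looks up. The carton travelled with the shelf. The tin (120,298) and tape (202,298) appear unmoved in the world, though, with the front lip now behind them. I'll measure their heights before handing in.

```bash
python3 - <<'E'
from h import *
import cv2
from scipy.optimize import least_squares
a=camera("top");b=camera("scene")
cv2.imwrite("pics/t9.png",a);cv2.imwrite("pics/s9.png",b)
r=lambda x:cv2.resize(x,(400,450),interpolation=cv2.INTER_CUBIC)
i=np.vstack
old=np.hstack([cv2.imread("pics/top0.png")[255:305,205:305],cv2.imread("pics/scene0.png")[175:225,350:450]])
new=np.hstack([a[255:305,205:305],b[175:225,350:450]])
im=cv2.resize(i([old,new]),(800,400),interpolation=cv2.INTER_CUBIC)
cv2.imwrite("pics/cmp.png",np.uint8(255*(im/255.)**.6))
for n,pt,ps in(("tin top",(235,276),(418,189.5)),("tape top",(266,277),(378.8,194))):
    s=least_squares(lambda X:np.r_[pix("top",X)-pt,pix("scene",X)-ps],[.45,.2,.15]);print(n,s.x,s.cost)
E
```

```text
tin top [0.45475469 0.27086825 0.19891395] 0.11265893936635231
tape top [0.45557357 0.17631145 0.16845868] 0.25383288383575825
```

View pics/cmp.png

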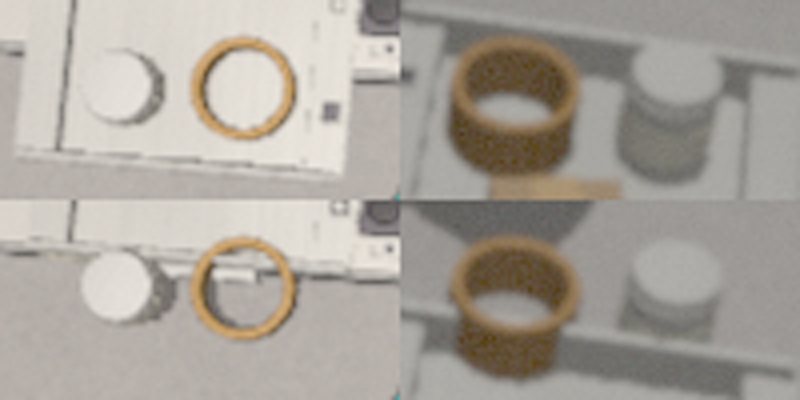

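The two float at their old height (undersides about 0.12-0.127) with the lip passing through the tape. That can't be real contact, so it looks like a simulation oddity, and touching them could only knock them down. The last look is at the button, before against after.

```bash
python3 - <<'E'
from h import *
import cv2
f=lambda p,y,x:cv2.imread(p)[y:y+40,x:x+40]
im=np.hstack([f("pics/scene0.png",195,312),f("pics/s9.png",195,312)])
im2=np.hstack([f("pics/top0.png",237,281),f("pics/t9.png",237,281)])
im=cv2.resize(np.vstack([im,im2]),(600,600),interpolation=cv2.INTER_CUBIC)
im=np.uint8(255*(im/255.)**.6)
for z,c in((.165,(0,255,0)),(.157,(0,0,255))):
  u,v=pix("scene",np.array([.523,.065,z]));
  for o in(0,300): cv2.circle(im,(int((u-312+.5)*7.5)+o,int((v-195+.5)*7.5)),3,c,-1)
cv2.imwrite("pics/btn.png",im)
E
```

```text
(no output)
```

View pics/btn.png

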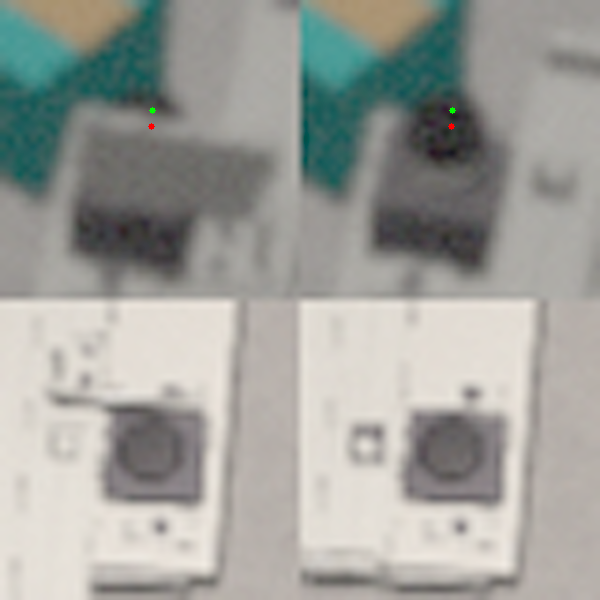

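The button's upper edge is at the same row (about 93) before and after, so the catch is up. The rear slot now lies beside it and the shelf is home. Handing in.

```bash
python3 -c "
from cell import env
print(env.hand_in())"
```

```text
the job is handed in; nothing more can be done
None
```

Handed in with no verdict returned: the shelf is home against its stop, the catch looks sprung up and the arm is clear, with pushing forces of at most about 17 N, but the goods did not all end up in the shelf: the carton rode in with it, while the last pictures show the tin and tape hanging upright at their old places with the front lip passed through them, apparently a simulation fault, and I left them untouched.

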